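# Hang the occluder flap on its hinge and hold it for pinning

## Task

Stand the blue-ribbed steel straightedge on the cream head-rest base and lay its long face flush against the flat robot-side faces of the two hinge lugs, covering both, and let go of it. Then take the green occluder flap out of its grey stand, lower its brass barrel between the two steel knuckles until all three bores line up for the hinge pin, and finish while still holding the flap there upright and still in the gripper, with the straightedge still flush. Leave the other things on the table alone.

Things in the scene. Friction and masses are not known exactly. Their poses are not given: they have to be found in the camera images.
- hinge: Fixed hinge half: cream plate 12 mm high, x -92 (robot's side) to +18, y +-75, with two lugs topped by steel knuckles (diameter 16, bore 10) at y -32..-16 and 16..32 (gap 32). Pin axis along y, 38 mm above the table. Lugs' flat robot-side faces at x = -8; knuckle tops at z 46. Origin: on the table under the middle of the pin axis; z up, +x roughly away from the robot. Place and yaw vary.
- hinge_bore (a point): Point on the hinge's pin axis, in the middle of the gap between the two knuckles (hinge x 0, y 0, z 38 mm); axes as the hinge's.
- fence: Loose steel straightedge, 0.4-0.8 kg: blade 100 mm long (y), 6 thick, 34 high, flat working face at x = 0 looking to +x; foot 8 high back to x = -48; blue grip rib 20 wide (y), x -40 to -6, up to z = 52. Origin: on its underside below the middle of the face; z up. Starts on the table, +x roughly away from the robot. Pinch the rib across y.
- fence_grip (a point): Middle of the straightedge's grip rib (fence x -25, y 0, z 38 mm); axes as the fence's.
- flap: Loose green occluder flap (the other hinge leaf), 0.08-0.16 kg, starting upright in the stand. Origin: middle of its bore. Brass barrel (diameter 15, bore 10, 28 mm long along y) at the origin; neck 26 wide up to a green plate 8 thick (x), 90 wide (y), z = +14 to +80 mm; z up. Same from both sides. Pinch the plate across its thickness near the top.
- stand: Fixed grey stand 70 (x) x 110 (y) x 46 mm high with two slotted posts (slot 9.5 mm wide, open upwards, 14 mm deep) that carry the ends of the flap's plate. Origin: centre of its underside; the flap's thickness is along its x. Lift the flap straight up to take it out. Stand and straightedge may change sides.
- pin: Bystander: loose steel hinge pin, 6 mm thick, 82 long, lying in a small steel tray (100 x 140 x 22 mm) at the far left; a colleague will insert it. Origin near its middle.
- cleaner: Bystander: loose white lens-cleaner bottle with blue cap, 54 mm wide, 130 high. Origin: centre of its underside.
- jar: Bystander: loose amber jar, 60 mm wide, 70 high. Origin: centre of its underside.
- driver: Bystander: loose screwdriver, 170 mm long, lying on the table.

How it is judged:
On the way:
1. the straightedge stands on the base plate, flush against the robot-side faces of both lugs, let go, while the flap is still in its stand (x of fence in the frame of hinge between -0.0105 and -0.006 m and y of fence in the frame of hinge between -0.018 and 0.018 m and z of fence in the frame of hinge between 0.01 and 0.014 m and angle between the y axis of fence and the y axis of hinge, either way round below 0.05 rad and angle between fence's own z axis and vertical below 0.06 rad and contact force between the fingers and fence below 0.1 N and distance of flap from where it was at the start of the episode below 0.01 m), for 0.2 s.
At the end, for the whole second after the job is handed in: Flap held in the gripper, still, upright within 8 deg, bore within 3 mm of the pin axis (x, z), 4 mm along it, parallel within 4 deg; straightedge let go on the base plate within 3.5 mm of the lug faces, parallel within 3.4 deg, centred within 18 mm (x of fence in the frame of hinge between -0.0115 and -0.006 m and y of fence in the frame of hinge between -0.018 and 0.018 m and z of fence in the frame of hinge between 0.01 and 0.014 m and angle between the y axis of fence and the y axis of hinge, either way round below 0.06 rad and angle between fence's own z axis and vertical below 0.06 rad and contact force between the fingers and fence below 0.1 N and x of flap in the frame of hinge_bore between -0.003 and 0.003 m and z of flap in the frame of hinge_bore between -0.003 and 0.003 m and y of flap in the frame of hinge_bore between -0.004 and 0.004 m and angle between the y axis of flap and the y axis of hinge, either way round below 0.07 rad and angle between flap's own z axis and vertical below 0.14 rad and contact force between the fingers and flap above 1 N and linear speed of flap below 0.02 m/s); the arm keeps its last pose, push and grip.
It fails at once if a bystander (pin, bottle, jar, screwdriver) is shifted by more than 30 mm (distance of any of pin, cleaner, jar, driver from where it was at the start of the episode above 0.03 m).
It also fails if it takes over 58 s, if anything falls off the work surface, if the arm or the gripper's body presses on something with over 40 N, if the wrist force passes 120 N, or if a joint passes its speed limit or range.

## Robot

A 6-joint arm with a two-finger parallel gripper is mounted at the origin on the work surface. World frame = base frame: x ahead of the robot, y to its left, z up, the work surface at z = 0. Lengths are in m, angles in rad, forces in N, time in s.
With the tool pointing down it reaches from about 0.375 to 0.925 m from the base axis. Payload 5.7 kg.
Tool frame: the origin (TCP) lies at the very end of the fingers, on their centre line; the grasp point (between the pads) lies 19 mm behind it; z points along the fingers, y is the direction in which the jaws open and shut (so a half turn about z gives the same grasp; the last joint's range is limited). The gripper opens to 85 mm and grips with 20 to 120 N. Pads are 22 mm wide; open, the fingers measure 114 mm over their backs; the gripper's body (76 mm by 85 mm) begins 54 mm behind the grasp point. The pads swing forward as they close: fully open they stand 13 mm farther back than shut.
Start: joints at [-1.463, 0.359, 1.51, -0, 1.272, -0.115], TCP at [0.133, -0.585, 0.231] pointing down, gripper open.
Joint ranges: [-2.97, 2.97], [-1.01, 2.36], [0.21, 2.38], [-0.96, 4.11], [0.2, 2.71], [-2.98, 2.98]. Speed limits (rad/s): [2.39, 2.39, 3.14, 3.14, 3.14, 3.14].

## Interface

Orientations are given as a unit quaternion [w, x, y, z].
In Python, from station import reach, servo_line, move_joints, grip, dwell, inverse_kinematics, get_image, camera_info, IKError, sign_off, current_clock, current_joint_pos, current_dq, current_tau, current_tcp_pos, current_orientation, current_wrist_force, current_moment, current_gripper_width gives the robot as it stands. Calls block until the motion is done:
- reach(position, orientation): joint-space move of the TCP to a pose.
- servo_line(position, v=0.15, frame=None): straight line of the TCP; frame=None keeps the orientation; v is the mean speed in m/s.
- move_joints(angles): joint-space move.
- grip(opening, grasp_force=None): finger opening in m; grasp_force is the grip in N (None keeps the last); returns when the fingers have stopped.
- dwell(seconds).
- inverse_kinematics(position, orientation): joint angles nearest the present ones, or None.
- get_image(name): name is "side" or "top" or "wrist"; returns the picture (400x640x3 uint8, red, green, blue); there is no depth.
- camera_info(name): a dict with "fx", "fy", "cx", "cy" (pixels), "dist" ([k1, k2, p1, p2, k3] as OpenCV has them; the pictures are not rectified), "R" (3x3) and "t" (3): a world point X has camera coordinates R X + t; the wrist camera has in their place "tool_from_camera" (4x4, takes a point from camera to tool coordinates, whose origin is the TCP and whose axes are the flange's). Camera axes: x right, y down, z forward; pixel columns grow to the right and rows downward; lengths in m; the calibration is good to about 2 mm. A picture is of the moment at which its call begins: read the wrist's pose just before it. camera_info takes no time and is no camera call.
A pose or a line that the arm cannot do raises IKError and nothing moves.
- sign_off(): hands the job in, once; it reports no verdict.
Readings, each from a call of its own:
- current_clock(): time.
- current_joint_pos(): joint angles.
- current_dq(): joint speeds.
- current_tau(): joint torques, N m.
- current_tcp_pos(): TCP position.
- current_orientation(): TCP orientation.
- current_wrist_force(): force on the tool from outside, world axes, zero at the start.
- current_moment(): the same for the moment, N m.
- current_gripper_width(): finger opening in m.
Only numpy, scipy, OpenCV 4.12 (cv2) and the standard library are available. Lean on these libraries where they do the work, as an engineer would, in place of code of your own. Each camera call takes 0.05 s, during which the arm holds its last target. There are 200 camera calls.

## Working session

There is one attempt and no reset: what is moved stays moved. The work goes in short steps, each a Python script; the robot and the scene stay as the last script left them, time stands still between calls to the robot, and variables do not carry over. Pictures are saved under pics/ and viewed, about 8 in all and at most 12, crops included, and the job is handed in when it is done.

```bash
ls; mkdir -p pics
python3 - <<'E'
from station import *
import cv2,numpy as np
for n in("top","side"):
    im=get_image(n); cv2.imwrite(f"pics/{n}0.png",cv2.cvtColor(im,cv2.COLOR_RGB2BGR)); 
for n in("top","side","wrist"): print(n,camera_info(n))
print(current_clock(),current_orientation())
E
```

```text
pics
top {'fx': 517.8617584706129, 'fy': 517.8617584706129, 'cx': 315.3675080062351, 'cy': 200.87614442061493, 'dist': array([-0.15606287,  0.        ,  0.        ,  0.        ,  0.        ]), 'R': array([[-0.02383846, -0.99960159, -0.01511253],
       [-0.99340009,  0.02538169, -0.11185718],
       [ 0.1121962 ,  0.01234628, -0.99360937]]), 't': array([0.03816915, 0.58222223, 1.44247922])}
side {'fx': 405.16747338436534, 'fy': 405.16747338436534, 'cx': 321.67695661352775, 'cy': 199.95290486480172, 'dist': array([-0.03525029,  0.        ,  0.        ,  0.        ,  0.        ]), 'R': array([[-0.96404759, -0.26541621, -0.0129024 ],
       [-0.18364417,  0.7005553 , -0.68956297],
       [ 0.19206004, -0.66240207, -0.72411079]]), 't': array([0.58685407, 0.14468449, 0.94536818])}
wrist {'fx': 312.7791081815858, 'fy': 312.7791081815858, 'cx': 319.05714728418604, 'cy': 199.07511370901267, 'dist': array([0.01193154, 0.        , 0.        , 0.        , 0.        ]), 'tool_from_camera': array([[-2.96686497e-04, -9.50379049e-01, -3.11094159e-01,
         8.06940460e-02],
       [ 9.99999956e-01, -2.76323576e-04, -1.09530656e-04,
         4.90370341e-05],
       [ 1.81329906e-05, -3.11094178e-01,  9.50379089e-01,
        -1.43841233e-01],
       [ 0.00000000e+00,  0.00000000e+00,  0.00000000e+00,
         1.00000000e+00]])}
0.1 [-8.47818933e-04  9.93800163e-01  1.11177862e-01  5.71481499e-06]
```

View pics/top0.png

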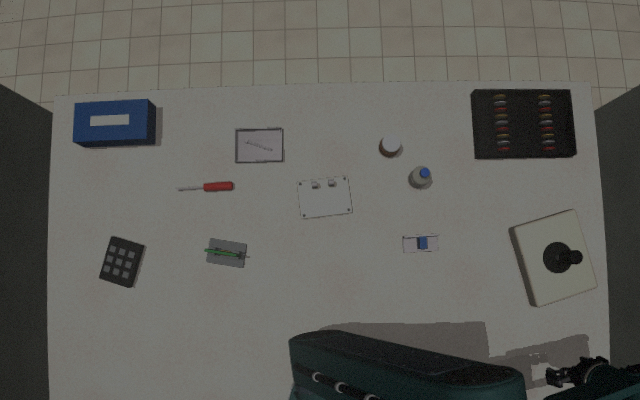

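View pics/side0.png

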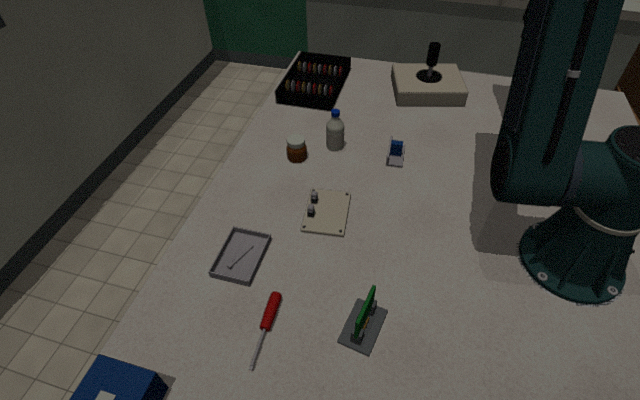

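```bash
cat > h.py <<'E'
from station import *
import cv2,numpy as np
from scipy.spatial.transform import Rotation as Ro
from scipy.optimize import least_squares
def Q(yaw):  # tool down, tool x at yaw, jaws along yaw-90
    return np.array([0,np.cos(yaw/2),np.sin(yaw/2),0])
def cam(n,pose=None):
    c=camera_info(n); K=np.array([[c['fx'],0,c['cx']],[0,c['fy'],c['cy']],[0,0,1]])
    if n=='wrist':
        p,q=pose; T=np.eye(4); T[:3,:3]=Ro.from_quat(np.roll(q,-1)).as_matrix(); T[:3,3]=p
        M=np.linalg.inv(T@c['tool_from_camera']); return K,c['dist'],M[:3,:3],M[:3,3]
    return K,c['dist'],np.array(c['R']),np.array(c['t'])
def onplane(C,uv,z):
    K,d,R,t=C; n=cv2.undistortPoints(np.array([[uv]],float),K,d)[0,0]
    r=R.T@np.array([*n,1]); o=-R.T@t; return o+r*(z-o[2])/r[2]
def proj(C,X):
    K,d,R,t=C; return cv2.projectPoints(np.array(X,float).reshape(-1,1,3),cv2.Rodrigues(R)[0],t,K,d)[0][:,0]
def body(x,y,yaw,P,z=0):
    P=np.array(P,float); c,s=np.cos(yaw),np.sin(yaw)
    return np.c_[x+c*P[:,0]-s*P[:,1],y+s*P[:,0]+c*P[:,1],P[:,2]+z]
def fit(views,x0,z=0): # views: [(C,P,uv)]
    f=lambda v:np.concatenate([(proj(C,body(*v,P,z))-np.array(uv)).ravel() for C,P,uv in views])
    s=least_squares(f,x0,loss='soft_l1'); return s.x,f(s.x).reshape(-1,2)
def snap(name):
    p,q=np.array(current_tcp_pos()),np.array(current_orientation()); im=get_image('wrist')
    np.savez(f'pics/{name}.npz',p=p,q=q); b=cv2.cvtColor(im,cv2.COLOR_RGB2BGR); cv2.imwrite(f'pics/{name}.png',b); return im
def wc(name):
    d=np.load(f'pics/{name}.npz'); return cam('wrist',(d['p'],d['q']))
def up(name,box,k,out):
    a,b,c,d=box; im=cv2.imread(f'pics/{name}.png')[b:d,a:c]; cv2.imwrite(f'pics/{out}.png',cv2.resize(im,None,fx=k,fy=k,interpolation=cv2.INTER_CUBIC))
E
python3 - <<'E'
from h import *
T=cam('top')
for n,uv,z in [('hingeTL',(297,180),.012),('TR',(348,176),.012),('BR',(353,214),.012),('BL',(302,219),.012),('fenceL',(404,236),.03),('fenceR',(438,236),.03),('rib',(422,242),.052),('st1',(213,238),.02),('st2',(247,243),.02),('st3',(244,268),.02),('st4',(207,261),.02),('flapL',(205,251),.1),('flapR',(249,257),.1),('cleaner',(425,172),.13),('jar',(391,146),.07),('drv',(234,186),.01)]:
    print(n,onplane(T,uv,z).round(3))
E
```

```text
hingeTL [0.648 0.076 0.012]
TR [ 0.656 -0.072  0.012]
BR [ 0.545 -0.083  0.012]
BL [0.534 0.064 0.012]
fenceL [ 0.477 -0.226  0.03 ]
fenceR [ 0.474 -0.323  0.03 ]
rib [ 0.457 -0.272  0.052]
st1 [0.484 0.321 0.02 ]
st2 [0.468 0.223 0.02 ]
st3 [0.397 0.232 0.02 ]
st4 [0.419 0.339 0.02 ]
flapL [0.446 0.327 0.1  ]
flapR [0.427 0.206 0.1  ]
cleaner [ 0.643 -0.274  0.13 ]
jar [ 0.729 -0.194  0.07 ]
drv [0.635 0.261 0.01 ]
```

Run:
```python
from h import *
reach([.49,-.272,.16],Q(-.03)); dwell(.2); snap('f1')
reach([.63,0.0,.17],Q(.06)); dwell(.2); snap('h1'); print(current_clock(),current_wrist_force())
up('f1',(200,80,440,280),3,'f1c'); up('h1',(180,60,460,270),2.8,'h1c')
# predicted projections for orientation
print(proj(wc('f1'),body(.48,-.273,-.03,[[0,-.05,.034],[0,.05,.034]])),proj(wc('h1'),body(.634,.0,.06,[[0,-.032,.046],[0,.032,.046]])))
```

```text
3.5167 [-0.00305396  0.25778648 -0.08301688]
[[374.61087165 201.17222401]
 [264.7166799  201.33235776]] [[353.75480946 186.86582509]
 [281.80948686 187.02469042]]
```

View pics/f1c.png

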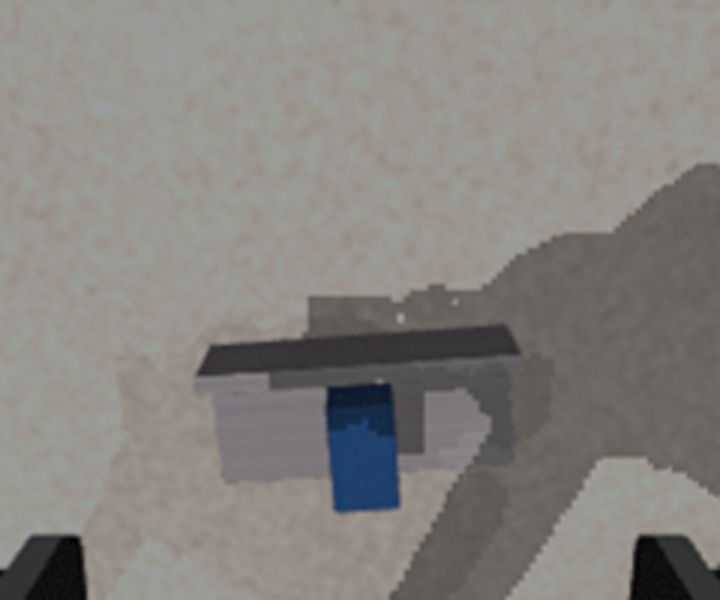

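View pics/h1c.png

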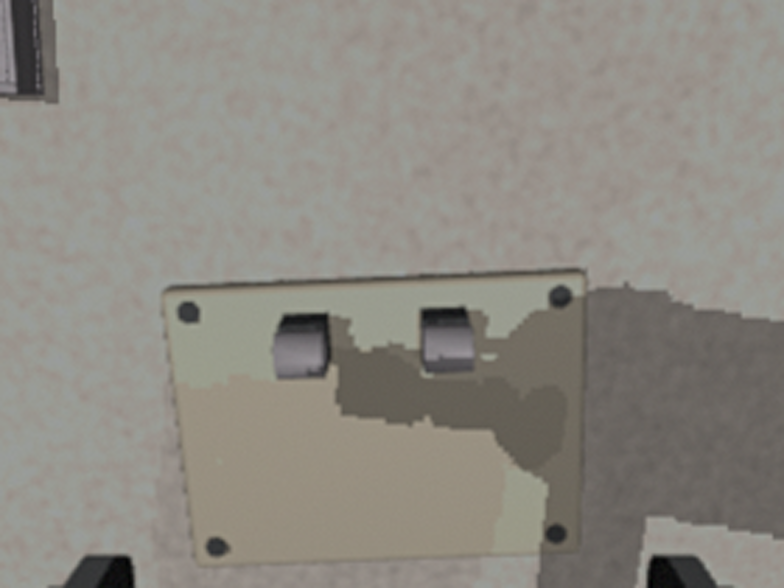

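Run:
```python
from h import *
def px(l,k,o): return (np.array(l,float)+.5)/k-.5+np.array(o)
np.set_printoptions(suppress=True,precision=4)
P=[[0,.05,0],[0,-.05,0],[0,.05,.034],[0,-.05,.034],[-.048,.05,.008],[-.048,-.05,.008],[-.04,.01,.052],[-.04,-.01,.052]]
u=px([(211,347),(507,326),(198,377),(521,354),(224,482),(511,461),(335,512),(399,507)],3,(200,80))
print(*fit([(wc('f1'),P,u)],[.48,-.273,-.03]))
P=[[.018,.075,.012],[.018,-.075,.012],[-.092,-.075,.012],[-.092,.075,.012],[-.0077,.032,.0403],[-.0077,.016,.0403],[-.0077,-.016,.0403],[-.0077,-.032,.0403]]
u=px([(166,296),(585,277),(578,550),(198,566),(276,378),(328,377),(425,373),(474,370)],2.8,(180,60))
print(*fit([(wc('h1'),P,u)],[.634,0,.06]))
```

```text
[ 0.4798 -0.2723  0.0417] [[-0.1172 -1.1101]
 [-0.3793 -1.0342]
 [-1.3409 -0.0911]
 [ 0.5706 -0.0498]
 [ 0.0185  0.1284]
 [ 0.5868  0.6837]
 [-0.3019  0.4955]
 [ 0.6527  0.69  ]]
[0.6335 0.0039 0.1035] [[-2.5805 -2.0372]
 [ 1.4982 -2.2097]
 [ 1.4775  1.2619]
 [-1.0796  1.1868]
 [ 0.7409  0.4792]
 [-0.4012  0.0742]
 [-0.1136 -0.0259]
 [-0.1045  0.2787]]
```

```bash
cat >> h.py <<'E'
H=np.array([.6335,.0039,.1035])
def hp(x,y,z): return body(*H,[[x,y,z]])[0]
def wf(): return np.array(current_wrist_force())
np.set_printoptions(suppress=True,precision=4)
E
python3 - <<'E'
from h import *
f=[.4798,-.2723,.0417]; g=body(*f,[[-.025,0,0]])[0]
grip(.055,60); reach([g[0],g[1],.10],Q(f[2])); servo_line([g[0],g[1],.0195],.1)
grip(.0,60); dwell(.2); print('w',current_gripper_width(),wf())
servo_line([g[0],g[1],.09],.12); dwell(.2); w0=wf(); print('lift',current_gripper_width(),w0)
p=hp(-.060,0,.10); reach(p,Q(H[2])); dwell(.2)
servo_line(hp(-.060,0,.0345),.1); dwell(.3); print(current_tcp_pos(),wf(),current_clock())
get=get_image('side'); cv2.imwrite('pics/s1.png',cv2.cvtColor(get,cv2.COLOR_RGB2BGR))
snap('p1')
a=cv2.resize(get[150:270,260:420,::-1],None,fx=3.2,fy=3.2,interpolation=2); b=cv2.imread('pics/p1.png')[150:400,180:460]
cv2.imwrite('pics/p1c.png',np.vstack([cv2.resize(a,(560,300)),cv2.resize(b,(560,300*5//5))]))
E
```

```text
w 0.019144863465741124 [0.2719 1.1834 5.7957]
lift 0.019146580244824015 [ 0.1693  0.5119 -7.1142]
[ 0.5742 -0.0023  0.035 ] [-0.8582  0.7249 -7.8029] 10.1333
```

View pics/p1c.png

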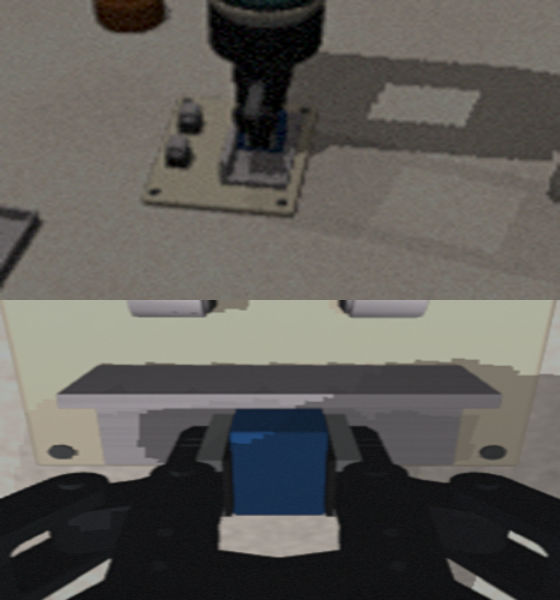

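Run:
```python
from h import *
ax=np.array([np.cos(H[2]),np.sin(H[2]),0])
def loc(): 
    d=np.array(current_tcp_pos())-hp(0,0,0); return d@ax, d@[-ax[1],ax[0],0], d[2]
servo_line(hp(-.040,0,.0325),.06); dwell(.3); b=wf(); print(loc(),b)
x=-.040
while x<-.026:
    x+=.001; servo_line(hp(x,0,.0325),.03); dwell(.08); fx=(wf()-b)@ax
    if fx<-6: break
print('contact',x,loc(),wf()-b, current_moment())
z=.0325
while z>.028:
    z-=.0005; servo_line(hp(x,0,z),.03); dwell(.08)
    if (wf()-b)[2]>4: break
print('down',z,loc(),wf()-b)
x+=.0005; servo_line(hp(x,0,z),.03); dwell(.1); print(loc(),wf()-b)
grip(.045); dwell(.3); print('rel',loc(),wf(),current_gripper_width())
servo_line(hp(x,0,.13),.12)
reach(hp(-.01,0,.20),Q(H[2])); dwell(.2); snap('h2'); print(current_clock())
up('h2',(180,90,460,300),2.8,'h2c')
```

```text
(np.float64(-0.04044673262057157), np.float64(9.197812404349807e-05), np.float64(0.032423222848606575)) [ 0.0177 -0.7761 -8.0383]
contact -0.030999999999999993 (np.float64(-0.03290435140173882), np.float64(9.879925310921859e-05), np.float64(0.032397769781390105)) [-6.0629 -0.0605  6.1403] [-0.2954  1.1086 -0.1816]
down 0.032 (np.float64(-0.03291622821362421), np.float64(9.174654326042642e-05), np.float64(0.03237297697241281)) [-8.4029 -0.6328  9.3186]
(np.float64(-0.03291933563533646), np.float64(0.00011614313281735735), np.float64(0.03236770240219601)) [-9.254  -0.9887 11.2311]
rel (np.float64(-0.030421531189926427), np.float64(2.4686080338674407e-06), np.float64(0.03198904688290294)) [-0.1804  0.2174 -0.141 ] 0.04515532064207784
16.975
```

View pics/h2c.png

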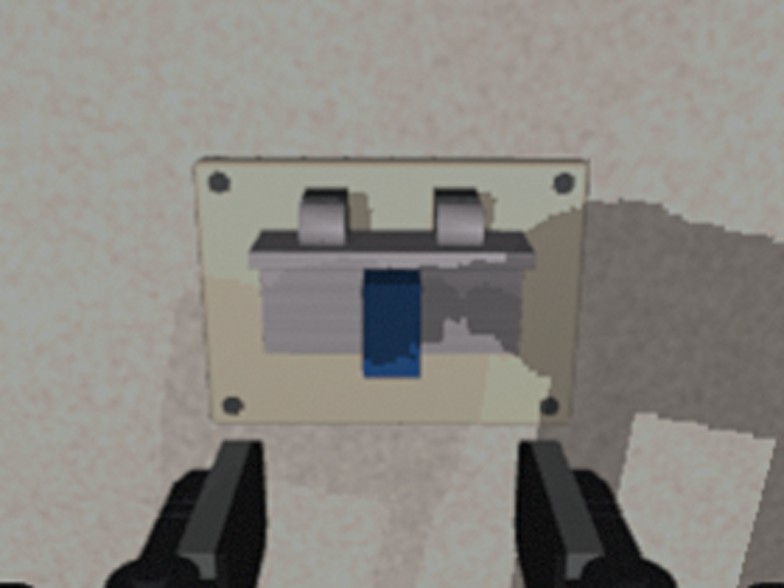

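Run:
```python
from h import *
reach([.475,.272,.20],Q(-.155)); dwell(.2); snap('k1'); print(current_clock())
up('k1',(200,100,440,280),3.2,'k1c')
def px(l,k,o): return (np.array(l,float)+.5)/k-.5+np.array(o)
PH=[[.018,.075,.012],[.018,-.075,.012],[-.092,-.075,.012],[-.092,.075,.012]]
K=[[0,.032,.046],[0,.016,.046],[0,-.016,.046],[0,-.032,.046]]
u2=px([(195,161),(588,162),(571,422),(214,423)],2.8,(180,90))
k2=px([(299,213),(348,213),(435,213),(484,213)],2.8,(180,90))
print(*fit([(wc('h2'),PH+K,np.r_[u2,k2])],H))
PF=[[0,.05,.034],[0,-.05,.034],[-.048,.05,.008],[-.048,-.05,.008],[-.04,.01,.052],[-.04,-.01,.052]]
uf=px([(250,253),(534,253),(264,353),(522,353),(364,377),(420,377)],2.8,(180,90))
v,r=fit([(wc('h2'),PF,uf)],[*hp(-.008,0,0)[:2],H[2]],.012); print(v,r)
d=v[:2]-H[:2]; print('fence in hinge',Ro.from_euler('z',-H[2]).apply([*d,0]),v[2]-H[2])
```

```text
18.4
[0.6371 0.0046 0.1071] [[-1.465  -3.5443]
 [ 1.426  -4.4486]
 [ 0.966  -1.7445]
 [-1.0533 -1.7041]
 [-0.1843  1.7205]
 [-1.0725  1.6634]
 [ 1.0861  1.5427]
 [ 0.2109  1.4791]]
[0.625  0.0031 0.1044] [[-0.4882 -0.3661]
 [ 0.6414 -0.4622]
 [ 0.4353  0.051 ]
 [-0.9905 -0.0171]
 [-0.3018  0.4275]
 [ 0.5102  0.4128]]
fence in hinge [-0.0085  0.0001  0.    ] 0.0008998683482386721
```

View pics/k1c.png

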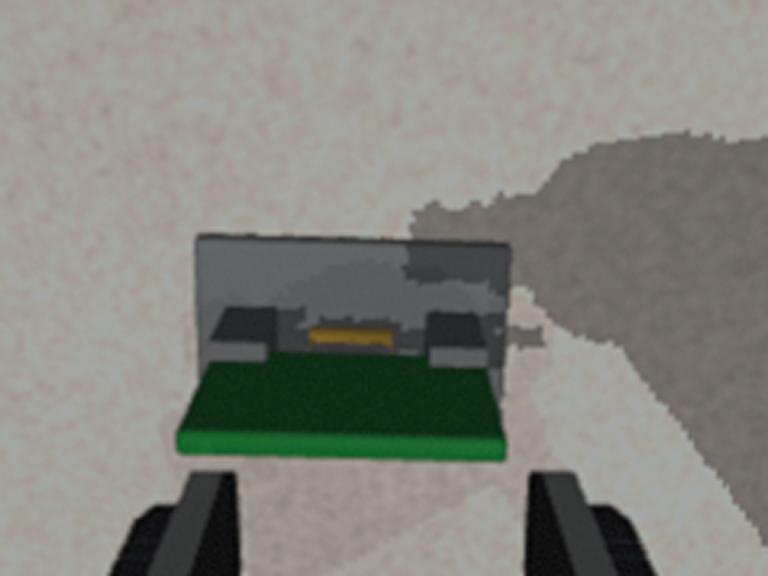

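Run:
```python
from h import *
def px(l,k,o): return (np.array(l,float)+.5)/k-.5+np.array(o)
P=[[.004,.045,.08],[.004,-.045,.08],[-.004,.045,.08],[-.004,-.045,.08]]
u=px([(178,434),(505,443),(179,453),(504,461)],3.2,(200,100))
for z in(.014,.018,.022): print(z,*fit([(wc('k1'),P,u)],[.44,.27,-.155],z))
v,_=fit([(wc('k1'),P,u)],[.44,.27,-.155],.018)
C=wc('k1'); print((proj(C,body(*v,[[.0035,.014,.0066],[.0035,-.014,.0066],[.004,.045,.028],[.004,-.045,.028]],.018))-[200,100])*3.2)
from scipy.spatial.transform import Rotation
for s in(1,-1):
    for n,p,y in(('pick',[v[0],v[1],.063],v[2]+s*np.pi/2),('place',hp(0,0,.083),H[2]+s*np.pi/2)): print(s,n,inverse_kinematics(p,Q(y)))
```

```text
0.014 [ 0.4395  0.2884 -0.1857] [[-0.3573 -1.1057]
 [ 0.5173 -1.1974]
 [-0.358   1.2819]
 [ 0.2206  1.4525]]
0.018 [ 0.4413  0.2879 -0.1866] [[-1.178  -1.1142]
 [ 1.3666 -1.0759]
 [-1.1746  1.4077]
 [ 1.0443  1.705 ]]
0.022 [ 0.4431  0.2874 -0.1867] [[-2.0291 -1.1481]
 [ 2.2496 -1.0546]
 [-2.0134  1.5132]
 [ 1.908   1.8638]]
[[307.8932 342.5747]
 [390.5973 344.9   ]
 [205.5331 360.9385]
 [488.557  368.8371]]
1 pick [ 0.447   0.4718  1.8387 -0.      0.8311  0.6336]
1 place [-0.1028  0.5609  1.5793 -0.      1.0014 -0.2063]
-1 pick [ 0.447   0.4718  1.8387 -0.      0.8311 -2.508 ]
-1 place [-0.1028  0.5609  1.5793 -0.      1.0014  2.9353]
```

Run:
```python
from h import *
v=np.array([.4413,.2879,-.1866]); yaw=v[2]+np.pi/2; q=Q(yaw)
ax=np.array([np.cos(v[2]),np.sin(v[2]),0])
grip(.05,20); reach([v[0],v[1],.14],q); servo_line([v[0],v[1],.064],.1); dwell(.2); b=wf()
grip(0,20); dwell(.2); d=wf()-b; print(current_gripper_width(),'f along x',d@ax,d,current_tcp_pos())
k=0
p=np.array([v[0],v[1],.064])
while abs(d@ax)>2.5 and k<6:
    p=p+ax*np.sign(d@ax)*.0005; k+=1; servo_line(p,.02); dwell(.1); d=wf()-b
    print(k,d@ax,d)
snap('g1'); print(p,current_clock())
```

```text
0.007747415314688751 f along x -0.23126715881146204 [-0.3416 -0.5627  4.1195] [0.4413 0.288  0.0642]
[0.4413 0.2879 0.064 ] 21.7667
```

Run:
```python
from h import *
grip(0,45); b=wf()
servo_line([.4413,.2879,.165],.12); dwell(.2); print('lift',current_gripper_width(),wf()-b,wf())
q=Q(H[2]+np.pi/2)
reach(hp(0,.0003,.165),q); dwell(.1); servo_line(hp(0,.0003,.108),.08); dwell(.4)
print(current_tcp_pos(),hp(0,.0003,.108),wf(),current_clock())
snap('a1'); s=get_image('side'); cv2.imwrite('pics/s2.png',s[:,:,::-1])
t=get_image('top'); cv2.imwrite('pics/t2.png',t[:,:,::-1])
a=cv2.resize(s[140:240,280:400,::-1],(480,400),interpolation=2)
b=cv2.imread('pics/a1.png')
b=cv2.resize(b[150:400,200:440],(384,400),interpolation=2)
cv2.imwrite('pics/a1c.png',np.hstack([a[:,:400],b]))
```

```text
lift 0.007353560731218002 [ 2.1911  1.0532 -6.5016] [ 0.0415  0.8373 -0.8008]
[0.6336 0.0042 0.1083] [0.6335 0.0042 0.108 ] [ 0.2532  0.3026 -2.2149] 25.8333
```

View pics/a1c.png

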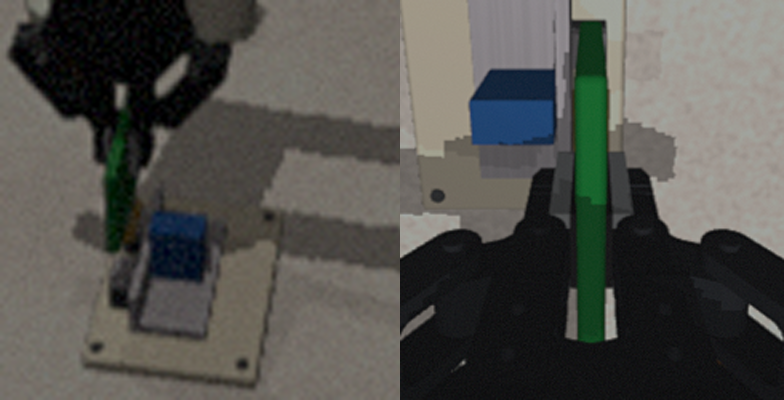

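Run:
```python
from h import *
C=wc('a1'); f=lambda P,z=0:((proj(C,body(*H,P,z))-[200,150])*1.6+[400,0])
print('blade end corners',f([[-.008,.05,.046],[-.014,.05,.046]])); print('rib',f([[-.048,.01,.064],[-.014,.01,.064]]))
z=.1083; b=wf()
while z>.0845:
    z=max(z-.004,.0842); servo_line(hp(0,.0003,z),.04); dwell(.05); d=wf()-b
    if np.abs(d).max()>6: print('hit',z,d); break
dwell(.4); print(z,current_tcp_pos(),wf()-b,current_gripper_width(),current_clock())
snap('e1'); s=get_image('side'); t=get_image('top'); cv2.imwrite('pics/s3.png',s[:,:,::-1])
a=cv2.resize(s[150:240,290:390,::-1],(444,400),interpolation=2)
b=cv2.resize(cv2.imread('pics/e1.png')[100:350,220:420],(320,400),interpolation=2)
cv2.imwrite('pics/e1c.png',np.hstack([a,b]))
```

```text
blade end corners [[568.6179  -7.8801]
 [553.9848  -7.8759]]
rib [[468.351   99.0249]
 [553.249   98.9454]]
0.08429999999999997 [0.6335 0.0042 0.0844] [-0.121  -0.2858  0.7228] 0.007322650292035577 28.1833
```

View pics/e1c.png

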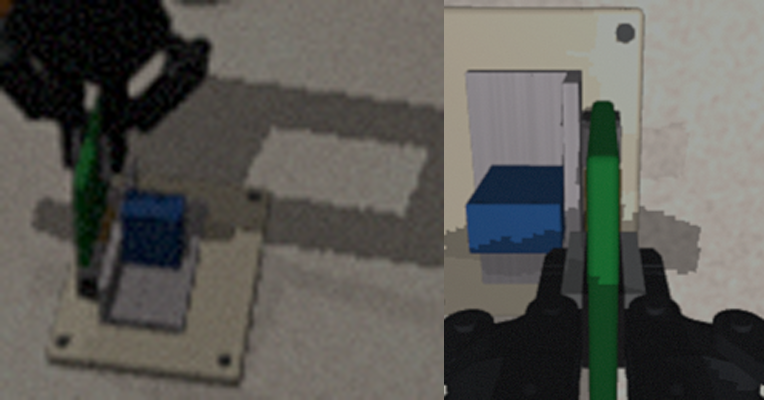

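Run:
```python
from h import *
C=wc('e1'); f=lambda P,z=0:((proj(C,body(*H,P,z))-[220,100])*1.6+[444,0])
for dz in(-.003,0,.003): print(dz,f([[-.004,.045,.08],[.004,.045,.08],[-.004,.045,.014],[.004,.045,.014]],.038+dz).round(1).tolist())
for dy in(-.003,.003): print('dy',dy,f([[-.004,.045+dy,.08],[-.004,.045+dy,.014]],.038).round(1).tolist())
print('fence blade',f([[-.008,.05,.046],[-.014,.05,.046],[-.056,.05,.02]]).round(1).tolist())
```

```text
-0.003 [[582.3, 151.4], [616.1, 151.4], [589.1, 97.0], [611.2, 97.0]]
0 [[581.9, 155.2], [616.4, 155.2], [588.9, 98.7], [611.4, 98.7]]
0.003 [[581.3, 159.3], [616.8, 159.3], [588.7, 100.4], [611.5, 100.4]]
dy -0.003 [[582.0, 167.5], [589.0, 107.0]]
dy 0.003 [[581.7, 142.8], [588.8, 90.3]]
fence blade [[578.2, 81.9], [561.8, 81.9], [465.0, 71.4]]
```

Run:
```python
from h import *
d=np.load('pics/e1.npz'); R=Ro.from_quat(np.roll(d['q'],-1)).as_matrix(); print(d['p'],d['q'],Q(H[2]+np.pi/2)); print(R)
for P in([0,0,.038],[0,.045,.118],[0,.045,.052]): print(R.T@(hp(*P)-d['p']))
```

```text
[0.6335 0.0042 0.0844] [0.0001 0.6696 0.7427 0.0001] [0.     0.6696 0.7427 0.    ]
[[-0.1032  0.9947  0.0002]
 [ 0.9947  0.1032  0.    ]
 [-0.      0.0002 -1.    ]]
[-0.0003 -0.0001  0.0464]
[ 0.0447 -0.0001 -0.0336]
[ 0.0447 -0.0001  0.0324]
```

Run:
```python
from h import *
np.set_printoptions(precision=6,suppress=True)
C=wc('e1'); K,d,R,t=C
X=body(*H,[[0,.045,.118],[0,.045,.052],[-.004,.045,.118],[.004,.045,.118]]); print(X@R.T+t); print(proj(C,X))
c=camera_info('wrist'); print(c['tool_from_camera'],c['cx'])
```

```text
[[-0.000774 -0.000759  0.115764]
 [-0.00084  -0.021338  0.178474]
 [-0.004774 -0.000756  0.115761]
 [ 0.003226 -0.000762  0.115767]]
[[316.966299 197.023946]
 [317.584756 161.67352 ]
 [306.158207 197.031106]
 [327.773588 197.016728]]
[[-0.000298 -0.950152 -0.311787  0.08009 ]
 [ 1.       -0.000545  0.000704  0.000629]
 [-0.000839 -0.311786  0.950152 -0.143841]
 [ 0.        0.        0.        1.      ]] 319.05714728418604
```

Run:
```python
from h import *
print(current_gripper_width(),np.abs(current_dq()).max(),wf(),current_clock()); sign_off()
```

```text
0.007211563281694864 0.0012303359201032162 [-0.312   0.0121 -0.8016] 28.3333
the job is handed in; nothing more can be done
```

I handed the job in at 28.3 s. The straightedge is on the base against both lugs and let go. The flap is held upright in the gripper with its barrel between the knuckles. No verdict came back, so this rests on my own checks.

**Straightedge:** I pushed it forward until the lugs stopped it, within 0.1 mm of where vision put them. A wrist picture after release fitted it at x = -8.5 mm, y = 0.1 mm, with 0.001 rad of yaw relative to the hinge. The last picture shows it unmoved.

**Flap:** It came out of the stand cleanly, and going in met no contact (under 1 N change in wrist force). At hand-in the gripper was 7.2 mm open around the plate and the arm was still. I worked out the bore position rather than seeing it. In the last picture the flap is about 0.5–1 mm off along x and up to 1 mm along y, and it stands upright. The limits are 3 mm in x and 4 mm in y.

**Disagreements:**
- **Plate size:** the hinge plate's outer corners looked about 1.5% smaller than the camera model predicts.
- **Second hinge fit:** a fit from a later picture put the hinge 3.6 mm farther out in x, with poor residuals. I dropped it because the first fit agreed with the contact.
- **Camera calibration:** the wrist camera's reported calibration shifted by about 0.6 mm between scripts.

The bystanders were not touched on purpose, but I did not measure their positions again at the end.

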